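Push a model car through the width gauge

TASK

Check the green model car's width: push it across the table with the fingers, lengthways through the narrow gap between the two yellow cheeks of the width gauge, and on until it stands wholly inside the white-lined bay behind. Only push it - never pick it up or tip it - and leave the orange car, the tyre stack, the traffic cone past the bay and the tape roll where they are. Leave the car standing there, with the hand clear of everything.

Things in the scene. Friction and masses are not known exactly. Their poses are not given: they have to be found in the camera images.
- green_car: dark green model car, white stripe: 50 mm wide over the tyres (55 at most), 100 long, 49 high, 0.11 kg. Origin under its middle, 2 mm below the table top, y along its length, z up. Loose; wheels do not turn: it slides at about 1 N. Upright flanks; ends pushable at heights 10 to 40 mm. Starts 140 to 170 mm from the gauge on its +y side, up to 12 mm off the centre line and 0.15 rad askew
- gauge: width gauge, fixed to the table: two upright yellow cheeks, each 20 mm thick (x), 60 long (y) with rounded ends, 40 high; between them a gap of 58 mm (inner faces at x = +-29 mm), open above. Flat steel feet with bolts, 7 mm high, lie outside the cheeks, out to x = +-68 mm. Origin on the table in the middle of the gap; the car passes along its -y axis; z up
- bay (a point): middle of the white-lined bay on the table beyond the gauge, on the centre line 145 mm from the gauge's origin along the gauge's -y axis; axes parallel to the gauge's. Inside its painted lines the bay measures 86 mm across (x) and 140 mm along (y); the lines are flat
- orange_car: orange model car, 55 x 101 x 43 mm, loose; not to be moved. Origin under its middle, length along its y
- tyres: stack of red and white model tyres, 37 mm diameter, 36 mm high, loose; not to be moved. Origin under its middle
- traffic_cone: orange traffic cone, 26 x 26 x 30 mm, loose; not to be moved. It stands some 50 mm past the bay's far line. Origin under its middle
- tape: roll of red and white tape, 73 mm diameter, 30 mm high, loose; not to be moved. Origin under its middle. Orange car, tyres and tape stand in any order in a row 120 mm off the centre line, on the gauge's +x side. On the -x side runs a fixed black track rail, 22 mm high, its near face at world x = 0.53
Things that resemble listed ones, but are neither listed nor needed, are in the scene too. What is shaped like the green_car but pink is not meant.

How it is judged:
By the outcome, as a careful person would: the job done as asked, in the order asked, and still so for the second after the job is handed in, with the robot touching nothing.
It also fails if it takes over 58 s, if anything falls off the work surface, if the arm or the gripper's body presses on something with over 40 N, if the wrist force passes 120 N, or if a joint passes its speed limit or range.

ROBOT

A 6-joint arm with a two-finger parallel gripper is mounted at the origin on the work surface; the furniture and walls round the work are solid. World frame = base frame: x ahead of the robot, y to its left, z up, the work surface at z = 0. Lengths are in mm, angles in rad, forces in N, time in s.
With the tool pointing down it reaches from about 350 to 775 mm from the base axis. Payload 7.3 kg.
Tool frame: the origin (TCP) lies at the very end of the fingers, on their centre line; the grasp point (between the pads) lies bot.grip_point_offset behind it (bot.grip_point_offset is the distance from the TCP to the grasp point, in mm); z points along the fingers, y is the line along which they close (so a half turn about z gives the same grasp; the last joint's range is limited). The gripper opens to 92 mm and grips with 3 to 60 N. Pads are 19 mm wide; open, the fingers measure 130 mm over their backs; the gripper's body (75 mm by 190 mm) begins 47 mm behind the grasp point.
Start: joints at [0.973, 0.342, 1.524, -0, 1.275, -0.146], TCP at [229.196, 472.349, 226.741] pointing down, gripper open.
Joint ranges: [-2.53, 2.53], [-0.77, 2.02], [0.04, 2.7], [-1, 4.14], [0.28, 2.66], [-3.11, 3.11]. Speed limits (rad/s): [2.57, 2.57, 3.14, 3.14, 3.14, 3.14].

INTERFACE

Orientations are given as [roll, pitch, yaw] about the fixed x, y, z axes, in that order (R = Rz(yaw) Ry(pitch) Rx(roll)).
In Python, from plant import bot gives the robot as it stands. The module is installed in compiled form; this text tells all that it offers.
- The arm moves only by the tool carry_out, never from a script. Its argument "plan" is a list of rows, each an object of numbers: "tx", "ty", "tz": the shift along the world's x, y, z in mm; "rx", "ry", "rz": the turn, a rotation vector about the world's x, y, z in rad. A call has 1 to 12 rows; each row shifts and turns the commanded pose from where the row before left it; what a row does not reach is not made up. A row lasts 1/10 s, in which the tool goes at most 50 mm and 8.59 degrees, less where a joint would pass 70% of its speed; a pose out of reach is approached as far as the arm can. A call with a gripper value outside its range is refused whole. "gripper" is the closure, from 0 (fully open) to 1 (shut), set as the call begins (left out, the last holds). The fingers move at their own pace and stop on an object; the grip force is fixed at half the most. Time passes only in rows, so rows that do not move let the fingers close. It gives the time, the measured TCP pose, the force, the opening and the grip force at its end, in the units of the state.
- bot.get_obs(): the state, without advancing time (a new reading comes with each control period).
- bot.capture(name): name is "scene" or "top" or "wrist"; returns the picture (400x640x3 uint8, red, green, blue); there is no depth.
- bot.camera_model(name): a dict with "camera_matrix" (3x3 intrinsics, pixels), "R" (3x3) and "t" (3): a world point X has camera coordinates R X + t. Camera axes: x right, y down, z forward; pixel columns grow to the right and rows downward; lengths in mm; the calibration is good to about 2 mm. A picture is of the moment at which its call begins: read the wrist's pose just before it. camera_model takes no time and is no camera call; for the wrist camera it gives the pose at the moment of the call.
- bot.close_job(): hands the job in; it is judged then, once.
The state is a dict: "time": time; "joint_positions": joint angles; "dq": joint speeds; "tau": joint torques, N m; "tool_pos": TCP position; "tcp_rot": TCP orientation; "contact_force": force on the tool from outside, world axes, zero at the start; "moment": the same for the moment, N m; "grip_width": finger opening in mm; "finger_force": force on a finger pad.
Only numpy, scipy, OpenCV 4.12 (cv2) and the standard library are available. Lean on these libraries where they do the work, as an engineer would, in place of code of your own. Each camera call takes 0.05 s, during which the arm holds its last target. There are 200 camera calls.

## Working session

There is one attempt and no reset: what is moved stays moved. The work goes in short steps, Python scripts to look and compute and a tool call to move; the robot and the scene stay as the last step left them, time stands still between calls to the robot, and variables do not carry over. Pictures are saved under pics/ and viewed, at most 10 in all, crops included, and the job is handed in when it is done.

Besides the shell and the picture viewer there is one more tool, called after "Call:" as name(argument=value, ...), one argument or row to a line, values as JSON. carry_out: Moves the arm, as the interface text tells. Its arguments: {"type":"object","properties":{"plan":{"type":"array"},"gripper":{"type":"number"}},"required":["plan"]}

```bash
mkdir -p pics; cat > h.py <<'E'
import numpy as np, cv2
from plant import bot
def save(cam,name):
    m=bot.camera_model(cam); im=bot.capture(cam); cv2.imwrite(f'pics/{name}.png',im[:,:,::-1]); np.savez(f'pics/{name}.npz',K=m['camera_matrix'],R=m['R'],t=m['t']); return im
def px2w(name,u,v,z):
    d=np.load(f'pics/{name}.npz'); R=d['R'];t=np.ravel(d['t'])
    r=R.T@np.linalg.inv(d['K'])@np.array([u,v,1.]); c=-R.T@t
    return c+r*(z-c[2])/r[2]
def w2px(name,X):
    d=np.load(f'pics/{name}.npz'); p=d['K']@(d['R']@np.array(X,float)+np.ravel(d['t'])); return p[:2]/p[2]
E
python3 - <<'E'
from h import *
a=save('top','top1');b=save('scene','scene1')
o=bot.get_obs();print(o['tool_pos'],o['tcp_rot'],bot.grip_point_offset)
E
```

```text
[229.0026494  472.05641402 226.13391871] [-3.14030728e+00 -1.95015488e-04  2.68978932e+00] 18.8
```

View pics/top1.png

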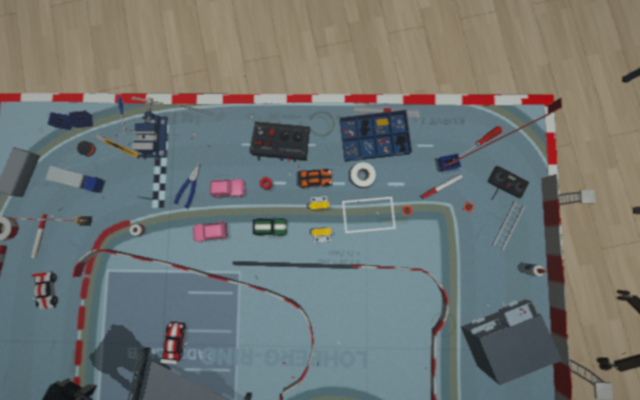

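View pics/scene1.png

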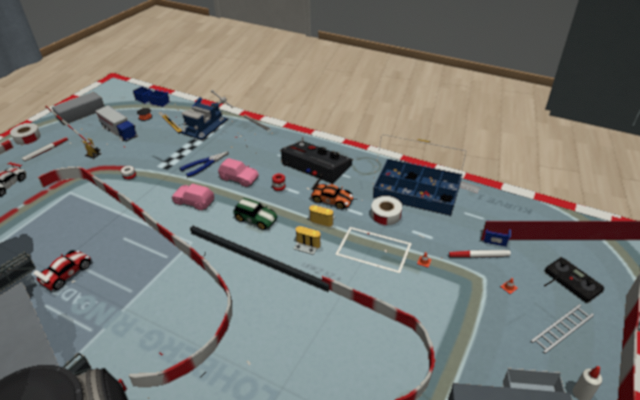

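Candidates in the top view: green car (270,227); pink cars (210,231) and (227,187); orange car (315,178); blue truck (75,180). The green one with the white stripe matches. The gauge cheeks are at (318,203) and (320,233), the bay at (369,214) and the cone at (407,210). I'll check this in a close crop.

```bash
python3 - <<'E'
from h import *
im=cv2.imread('pics/top1.png')[160:280,235:425]
cv2.imwrite('pics/c1.png',cv2.resize(im,None,fx=4.2,fy=4.2,interpolation=cv2.INTER_CUBIC))
for n,u,v,z in [('car',270,227,49),('ch1',318,203,40),('ch2',320,233,40),('bay',369,214,0),('cone',407,210,15),('ora',315,178,43)]: print(n,px2w('top1',u,v,z).round())
E
```

```text
car [631. 147.  49.]
ch1 [702.  10.  40.]
ch2 [615.   3.  40.]
bay [ 675. -143.    0.]
cone [ 687. -253.   15.]
ora [775.  20.  43.]
```

View pics/c1.png

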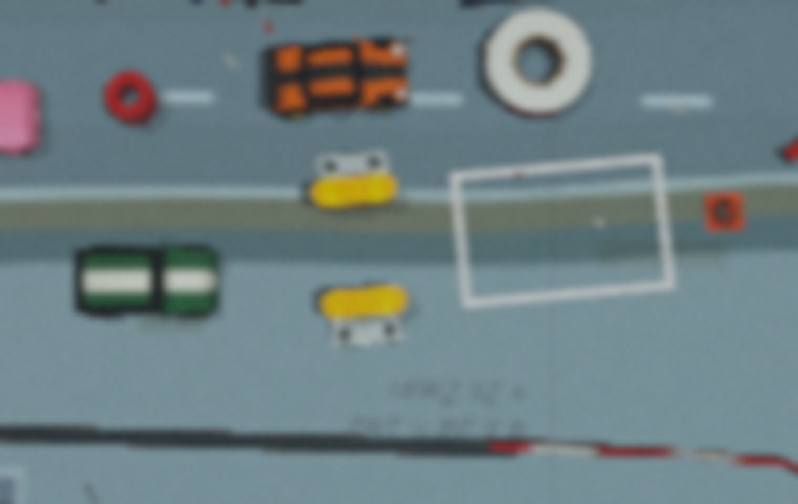

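The crop confirms the green car with the white stripe at crop (147,281). Its cheeks are at (353,189) and (364,302), and the bay corners run (452,175) to (672,288). The car is about 30 crop px off the centre line and slightly askew. Next I compute the poses.

```bash
python3 - <<'E'
from h import *
f=lambda u,v,z: px2w('top1',235+u/4.2,160+v/4.2,z)
a=f(353,189,40);b=f(364,302,40); g=(a+b)/2
bay=[f(*c,0) for c in [(452,175),(660,156),(672,288),(466,304)]]; bc=np.mean(bay,0)
print('gauge',g.round(1),'bay',bc.round(1)); d=(bc-g)[:2]; print(np.linalg.norm(d))
print('yaw from line',np.arctan2(d[0],-d[1]),'cheeks',np.arctan2(-(a-b)[1],(a-b)[0]) , 'bay edges',[np.arctan2(e[0],-e[1]) for e in (bay[1]-bay[0],bay[2]-bay[3])])
c1=f(85,281,42);c2=f(212,281,42);print('car ends',c1,c2,f(77,281,30),f(219,281,30),'flank',f(147,316,25),f(147,247,25))
E
```

```text
gauge [657.6   2.7  40. ] bay [ 671.9 -142.3    0. ]
145.70645193042367
yaw from line 0.09858342324019292 cheeks -0.10833606972897022 bay edges [np.float64(0.10199919312451886), np.float64(0.08954190769541769)]
car ends [630.72138473 190.73181857  42.        ] [631.76851548 103.0632793   42.        ] [630.98012768 198.60153354  30.        ] [632.16429746  99.45972597  30.        ] flank [607.35284589 149.78560081  25.        ] [655.47082139 151.04124049  25.        ]
```

Call:
carry_out(
  plan=[
    {"tx": 40,"ty": -30,"tz": 10},
    {"tx": 40,"ty": -30,"tz": 10},
    {"tx": 40,"ty": -30},
    {"tx": 40,"ty": -30},
    {"tx": 40,"ty": -30},
    {"tx": 40,"ty": -30},
    {"tx": 40,"ty": -30},
    {"tx": 20,"ty": -30},
    {"ty": 0},
  ],
  gripper=1,
)

```text
invalid input at $.plan[0]: expected keys tx, ty, tz, rx, ry, rz
```

Call:
carry_out(
  plan=[
    {"tx": 32,"ty": -30,"tz": 0,"rx": 0,"ry": 0,"rz": 0.05},
    {"tx": 32,"ty": -30,"tz": 0,"rx": 0,"ry": 0,"rz": 0.05},
    {"tx": 32,"ty": -30,"tz": 0,"rx": 0,"ry": 0,"rz": 0.05},
    {"tx": 32,"ty": -30,"tz": 0,"rx": 0,"ry": 0,"rz": 0.05},
    {"tx": 32,"ty": -30,"tz": 0,"rx": 0,"ry": 0,"rz": 0.05},
    {"tx": 32,"ty": -30,"tz": 0,"rx": 0,"ry": 0,"rz": 0.05},
    {"tx": 32,"ty": -30,"tz": 0,"rx": 0,"ry": 0,"rz": 0.05},
    {"tx": 32,"ty": -30,"tz": 0,"rx": 0,"ry": 0,"rz": 0.05},
    {"tx": 32,"ty": -30,"tz": 0,"rx": 0,"ry": 0,"rz": 0.05},
    {"tx": 32,"ty": -30,"tz": 0,"rx": 0,"ry": 0,"rz": 0.05},
    {"tx": 32,"ty": -33,"tz": 0,"rx": 0,"ry": 0,"rz": 0.05},
    {"tx": 0,"ty": 0,"tz": 0,"rx": 0,"ry": 0,"rz": 0},
  ],
  gripper=1,
)

```text
time: 1.3
tool_pos: [584.1, 134.9, 225.5]
tcp_rot: [-3.14, -0.0, -3.047]
contact_force: [-0.8, 0.6, 0.3]
grip_width: 2.1
finger_force: 0.0
```

```bash
python3 - <<'E'
from h import *
save('wrist','w1')
o=bot.get_obs();print(o['time'],o['tool_pos'],o['tcp_rot'],o['grip_width'],o['contact_force'])
E
```

```text
1.35 [582.22407678 137.08886207 225.52307091] [-3.14149939e+00 -1.57309104e-03 -3.04742077e+00] 0.817207834932538 [-1.06059589  0.41489195 -0.02366192]
```

View pics/w1.png

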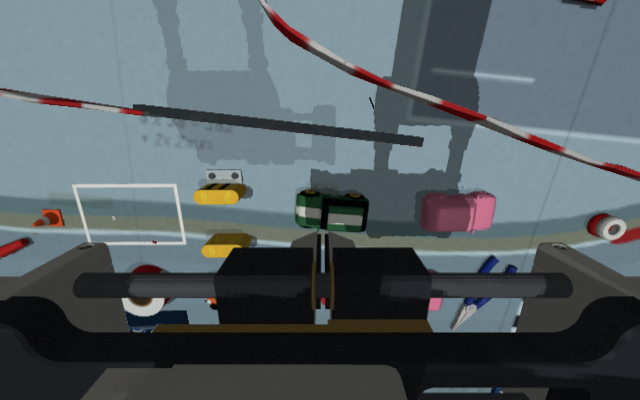

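The wrist view shows the green car at (332,210), the cheeks at (219,193) and (226,245), and the bay at left. I'll enlarge the crop to measure.

```bash
python3 - <<'E'
from h import *
im=cv2.imread('pics/w1.png')[165:265,185:385]
cv2.imwrite('pics/c2.png',cv2.resize(im,None,fx=4,fy=4,interpolation=cv2.INTER_CUBIC))
E
```

```text
(no output)
```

View pics/c2.png

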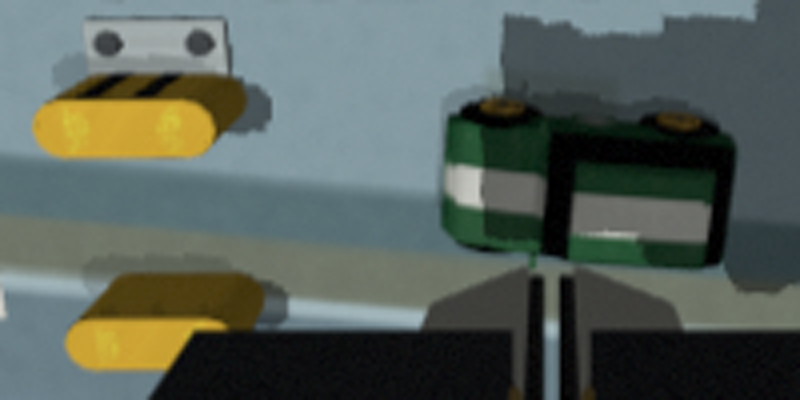

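```bash
cat >> h.py <<'E'
G=np.array([657.6,2.7]);TH=0.098
def tog(p):
    c,s=np.cos(TH),np.sin(TH); d=np.array(p)[:2]-G; return np.array([c*d[0]+s*d[1],-s*d[0]+c*d[1]])
E
python3 - <<'E'
from h import *
f=lambda u,v,z: px2w('w1',185+u/4,165+v/4,z)
i1=f(124,158,40);i2=f(157,318,40);c1=f(124,128,40);c2=f(157,345,40)
print('inner',i1,i2,np.linalg.norm(i1-i2),'mid',(i1+i2)/2,(c1+c2)/2)
h1,h2=f(503,108,10),f(679,122,10);print('hubs',h1,h2,tog(h1),tog(h2),'yaw',np.arctan2(-(h1-h2)[0],(h1-h2)[1])+0)
e1,e2=f(735,150,40),f(720,262,40);print('rear edge',e1,e2,tog(e1),tog(e2))
e1,e2=f(446,120,28),f(444,235,28);print('front',e1,e2,tog(e1),tog(e2))
print(tog(bot.get_obs()['tool_pos']))
E
```

```text
inner [631.70215235  -2.02289     40.        ] [689.05772371   8.17184654  40.        ] 58.25456393149539 mid [660.37993803   3.07447827  40.        ] [660.39853233   3.12002354  40.        ]
hubs [611.30722283 120.09109827  10.        ] [610.48144792 182.46193971  10.        ] [-34.58473524 121.35727115] [-29.30398461 183.5096439 ] yaw -3.128353668121617
rear edge [609.74316302 197.53947429  40.        ] [649.70364304 198.25852702  40.        ] [-28.56349272 198.58707025] [ 11.27560503 195.39281122]
front [612.19488955 101.68235487  28.        ] [653.85812145 103.78875033  28.        ] [-35.50249823 102.95000364] [  6.1669234  100.96982794]
[-61.86521998 141.11906536]
```

Call:
carry_out(
  plan=[
    {"tx": 0,"ty": 0,"tz": -45,"rx": 0,"ry": 0,"rz": 0},
    {"tx": 0,"ty": 0,"tz": -45,"rx": 0,"ry": 0,"rz": 0},
    {"tx": 0,"ty": 0,"tz": -45,"rx": 0,"ry": 0,"rz": 0},
    {"tx": 0,"ty": 0,"tz": -45,"rx": 0,"ry": 0,"rz": 0},
    {"tx": 0,"ty": 0,"tz": -25,"rx": 0,"ry": 0,"rz": 0},
    {"tx": 0,"ty": 0,"tz": 0,"rx": 0,"ry": 0,"rz": 0},
    {"tx": 0,"ty": 0,"tz": 0,"rx": 0,"ry": 0,"rz": 0},
  ],
)

```text
time: 2.05
tool_pos: [580.9, 140.3, 22.4]
tcp_rot: [3.141, -0.0, -3.043]
contact_force: [0.5, 0.1, 0.8]
grip_width: 0.3
finger_force: 0.0
```

Call:
carry_out(
  plan=[
    {"tx": 5,"ty": 0.5,"tz": 0,"rx": 0,"ry": 0,"rz": 0},
    {"tx": 5,"ty": 0.5,"tz": 0,"rx": 0,"ry": 0,"rz": 0},
    {"tx": 5,"ty": 0.5,"tz": 0,"rx": 0,"ry": 0,"rz": 0},
    {"tx": 3,"ty": 0.3,"tz": 0,"rx": 0,"ry": 0,"rz": 0},
    {"tx": 2,"ty": 0.2,"tz": 0,"rx": 0,"ry": 0,"rz": 0},
    {"tx": 2,"ty": 0.2,"tz": 0,"rx": 0,"ry": 0,"rz": 0},
    {"tx": 2,"ty": 0.2,"tz": 0,"rx": 0,"ry": 0,"rz": 0},
    {"tx": 2,"ty": 0.2,"tz": 0,"rx": 0,"ry": 0,"rz": 0},
    {"tx": 2,"ty": 0.2,"tz": 0,"rx": 0,"ry": 0,"rz": 0},
    {"tx": 1,"ty": 0.1,"tz": 0,"rx": 0,"ry": 0,"rz": 0},
    {"tx": 0,"ty": 0,"tz": 0,"rx": 0,"ry": 0,"rz": 0},
  ],
)

```text
time: 3.15
tool_pos: [610.5, 142.3, 21.6]
tcp_rot: [3.141, 0.0, -3.043]
contact_force: [-1.0, -0.4, 1.3]
grip_width: 0.4
finger_force: 0.5
```

```bash
python3 - <<'E'
from h import *
save('top','top2');save('wrist','w2')
o=bot.get_obs();print(o['time'],o['tool_pos'],o['tcp_rot'],o['contact_force'])
a=cv2.resize(cv2.imread('pics/top2.png')[170:260,235:425],None,fx=4,fy=4,interpolation=cv2.INTER_CUBIC)
b=cv2.resize(cv2.imread('pics/w2.png'),(380,237))
b=np.pad(b,((0,0),(0,380),(0,0)))
cv2.imwrite('pics/c3.png',np.vstack([a,b[:230]]))
E
```

```text
3.25 [610.30598836 142.30984783  21.42109155] [ 3.14144216e+00  2.25550356e-04 -3.04339808e+00] [-1.17804928 -0.26546302  0.29674533]
```

View pics/c3.png

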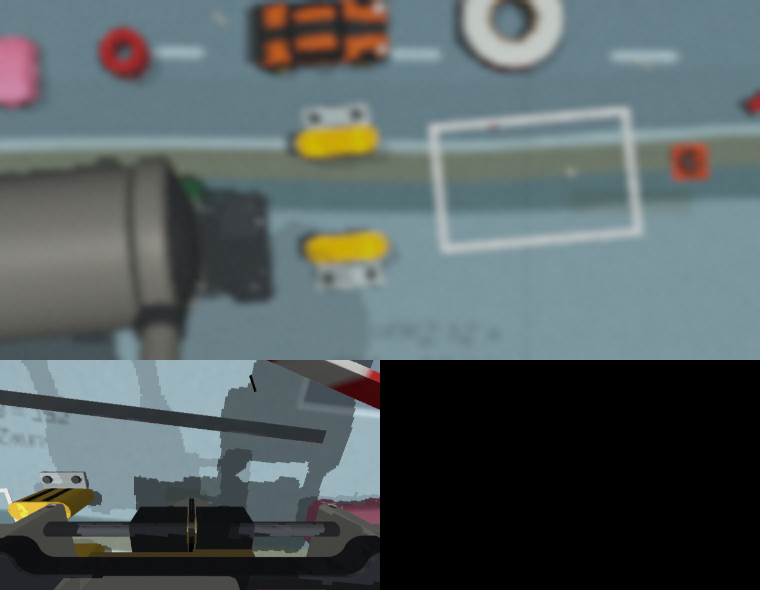

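Call:
carry_out(
  plan=[
    {"tx": -8,"ty": -1,"tz": 0,"rx": 0,"ry": 0,"rz": 0},
    {"tx": -20,"ty": -2,"tz": 0,"rx": 0,"ry": 0,"rz": 0},
    {"tx": 0,"ty": 0,"tz": 45,"rx": 0,"ry": 0,"rz": 0},
    {"tx": 0,"ty": 0,"tz": 45,"rx": 0,"ry": 0,"rz": 0},
    {"tx": 0,"ty": 0,"tz": 45,"rx": 0,"ry": 0,"rz": 0},
    {"tx": 0,"ty": 0,"tz": 45,"rx": 0,"ry": 0,"rz": 0},
    {"tx": 0,"ty": 0,"tz": 45,"rx": 0,"ry": 0,"rz": 0},
    {"tx": 0,"ty": 0,"tz": 0,"rx": 0,"ry": 0,"rz": 0},
    {"tx": 0,"ty": 0,"tz": 0,"rx": 0,"ry": 0,"rz": 0},
  ],
)

```text
time: 4.15
tool_pos: [582.2, 139.3, 247.5]
tcp_rot: [3.141, 0.002, -3.043]
contact_force: [0.6, 0.4, -1.1]
grip_width: 0.5
finger_force: 0.0
```

```bash
python3 - <<'E'
from h import *
save('wrist','w3')
o=bot.get_obs();print(o['time'],o['tool_pos'],o['tcp_rot'],o['contact_force'])
im=cv2.imread('pics/w3.png')[165:265,185:385]
cv2.imwrite('pics/c4.png',cv2.resize(im,None,fx=4,fy=4,interpolation=cv2.INTER_CUBIC))
E
```

```text
4.2 [581.47972969 139.20624237 245.81191714] [ 3.14147283e+00 -1.21821132e-03 -3.04334155e+00] [ 0.05297572 -0.38408678 -1.46295026]
```

View pics/c4.png

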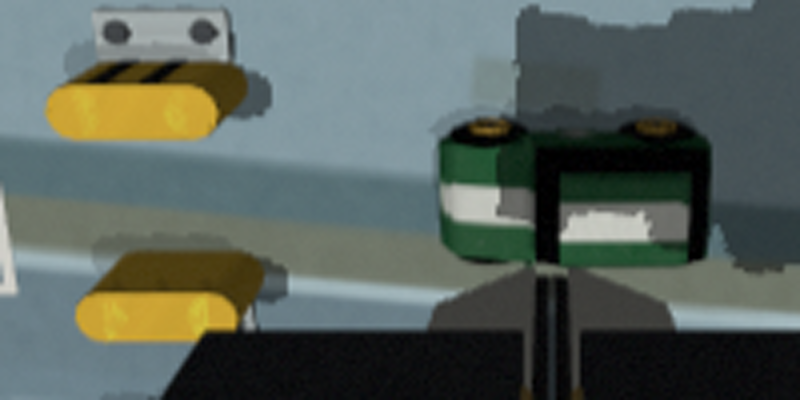

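Car now appears parallel to the cheeks: hubs at crop (490,128) and (656,128), cheek-1 centre at (132,112), inner edges at (132,139) and (161,293).

```bash
python3 - <<'E'
import h; from h import *
f=lambda u,v,z: px2w('w3',185+u/4,165+v/4,z)
i1=f(132,139,40);i2=f(161,293,40);m=(i1+i2)/2;print('gap',np.linalg.norm(i1-i2),m); h.G=m[:2]
b1=f(60,87,40);b2=f(205,87,40);print('cheek yaw',np.arctan2((b1-b2)[0],-(b1-b2)[1]))
h1,h2=f(490,128,10),f(656,128,10);print('hubs',tog(h1),tog(h2))
for n,p in [('stripe front',f(441,203,26)),('stripe rear',f(690,222,45)),('roof L',f(560,160,49)),('roof R',f(690,160,49)),('roof bot',f(625,262,47)),('tyre far/near', f(490,118,2))]: print(n,tog(p))
print(tog(bot.get_obs()['tool_pos']))
E
```

```text
gap 58.85866174627129 [660.52408981   2.53936834  40.        ]
cheek yaw 0.099332530459982
hubs [-24.41383869 120.90983388] [-24.49743873 183.17491915]
stripe front [ -0.42250001 103.35825172]
stripe rear [ -0.62821606 192.63368756]
roof L [-24.88214236 146.82749487]
roof R [-24.94206406 191.19067407]
roof bot [ 13.78789245 169.98100465]
tyre far/near [-25.97120259 120.51836286]
[-65.29316714 143.74507869]
```

Call:
carry_out(
  plan=[
    {"tx": 5,"ty": 9,"tz": 0,"rx": 0,"ry": 0,"rz": -0.143},
    {"tx": 5,"ty": 9,"tz": 0,"rx": 0,"ry": 0,"rz": -0.143},
    {"tx": 5,"ty": 9,"tz": 0,"rx": 0,"ry": 0,"rz": -0.143},
    {"tx": 5,"ty": 9,"tz": 0,"rx": 0,"ry": 0,"rz": -0.143},
    {"tx": 5,"ty": 9,"tz": 0,"rx": 0,"ry": 0,"rz": -0.143},
    {"tx": 5,"ty": 9,"tz": 0,"rx": 0,"ry": 0,"rz": -0.143},
    {"tx": 5,"ty": 9,"tz": 0,"rx": 0,"ry": 0,"rz": -0.143},
    {"tx": 5,"ty": 9,"tz": 0,"rx": 0,"ry": 0,"rz": -0.143},
    {"tx": 5,"ty": 9,"tz": 0,"rx": 0,"ry": 0,"rz": -0.143},
    {"tx": 5,"ty": 9,"tz": 0,"rx": 0,"ry": 0,"rz": -0.143},
    {"tx": 6,"ty": 0,"tz": 0,"rx": 0,"ry": 0,"rz": -0.141},
    {"tx": 0,"ty": 0,"tz": 0,"rx": 0,"ry": 0,"rz": 0},
  ],
)

```text
time: 5.4
tool_pos: [637.8, 229.2, 243.7]
tcp_rot: [-3.137, 0.001, 1.668]
contact_force: [-0.5, -0.5, -0.3]
grip_width: 0.6
finger_force: 0.0
```

```bash
python3 - <<'E'
import h; from h import *
h.G=np.array([660.5,2.5])
o=bot.get_obs();print(o['time'],o['tool_pos'],o['tcp_rot'],tog(o['tool_pos']))
for u,v,z in [(421,210,30),(421,230,10)]: print('pink',tog(px2w('w1',u,v,z)))
E
```

```text
5.4 [637.7808079  229.23033035 243.69655007] [-3.13734323e+00  6.91382226e-04  1.66775440e+00] [ -0.4261585  227.86536108]
pink [-17.31774154 272.35924616]
pink [ 20.94978709 283.09994842]
```

Call:
carry_out(
  plan=[
    {"tx": 0,"ty": 0,"tz": -45,"rx": 0,"ry": 0,"rz": 0},
    {"tx": 0,"ty": 0,"tz": -45,"rx": 0,"ry": 0,"rz": 0},
    {"tx": 0,"ty": 0,"tz": -45,"rx": 0,"ry": 0,"rz": 0},
    {"tx": 0,"ty": 0,"tz": -45,"rx": 0,"ry": 0,"rz": 0},
    {"tx": 0,"ty": 0,"tz": -43,"rx": 0,"ry": 0,"rz": 0},
    {"tx": 0,"ty": 0,"tz": 0,"rx": 0,"ry": 0,"rz": 0},
    {"tx": 0,"ty": 0,"tz": 0,"rx": 0,"ry": 0,"rz": 0},
  ],
)

```text
time: 6.1
tool_pos: [637.6, 229.0, 23.3]
tcp_rot: [-3.139, 0.0, 1.671]
contact_force: [0.9, 0.3, 1.0]
grip_width: 0.8
finger_force: 0.0
```

Call:
carry_out(
  plan=[
    {"tx": 0.8,"ty": -8,"tz": 0,"rx": 0,"ry": 0,"rz": 0},
    {"tx": 0.4,"ty": -4,"tz": 0,"rx": 0,"ry": 0,"rz": 0},
    {"tx": 0.4,"ty": -4,"tz": 0,"rx": 0,"ry": 0,"rz": 0},
    {"tx": 0.6,"ty": -6,"tz": 0,"rx": 0,"ry": 0,"rz": 0},
    {"tx": 0.8,"ty": -8,"tz": 0,"rx": 0,"ry": 0,"rz": 0},
    {"tx": 0.8,"ty": -8,"tz": 0,"rx": 0,"ry": 0,"rz": 0},
    {"tx": 0.8,"ty": -8,"tz": 0,"rx": 0,"ry": 0,"rz": 0},
    {"tx": 0.8,"ty": -8,"tz": 0,"rx": 0,"ry": 0,"rz": 0},
    {"tx": 0.8,"ty": -8,"tz": 0,"rx": 0,"ry": 0,"rz": 0},
    {"tx": 0.8,"ty": -8,"tz": 0,"rx": 0,"ry": 0,"rz": 0},
    {"tx": 0,"ty": 0,"tz": 0,"rx": 0,"ry": 0,"rz": 0},
  ],
)

```text
time: 7.2
tool_pos: [645.4, 157.7, 23.6]
tcp_rot: [-3.141, 0.001, 1.668]
contact_force: [-0.7, -0.5, 0.4]
grip_width: 0.3
finger_force: 0.0
```

```bash
python3 - <<'E'
import h; from h import *
h.G=np.array([660.5,2.5])
o=bot.get_obs();print(o['time'],o['tool_pos'],o['tcp_rot'],tog(o['tool_pos']),o['contact_force'])
save('top','top5');save('scene','s5');save('wrist','w5')
a=cv2.resize(cv2.imread('pics/top5.png')[180:255,220:420],None,fx=4,fy=4,interpolation=cv2.INTER_CUBIC)
b=cv2.resize(cv2.imread('pics/s5.png')[180:280,200:400],None,fx=2,fy=2.5,interpolation=cv2.INTER_CUBIC)
c=cv2.resize(cv2.imread('pics/w5.png'),(400,250))
cv2.imwrite('pics/c5.png',np.vstack([a,np.hstack([b,c])]))
E
```

```text
7.2 [645.36051264 157.73650511  23.59519395] [-3.14137726e+00  5.68393983e-04  1.66761449e+00] [1.21992261e-01 1.55972952e+02] [-0.65484482 -0.47674195  0.35023026]
```

View pics/c5.png

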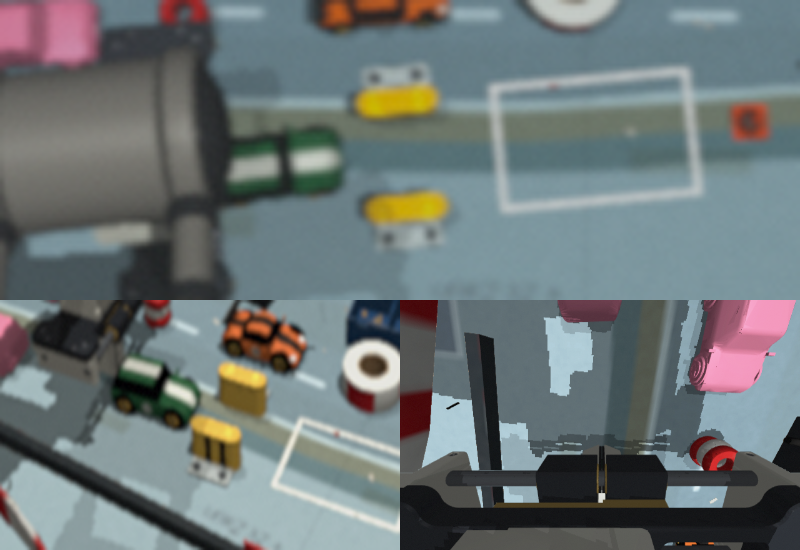

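The top and scene views show the car straight ahead of the gap, nose at crop (340,160) and centred. I'll continue.

Call:
carry_out(
  plan=[
    {"tx": 0.6,"ty": -6,"tz": 0,"rx": 0,"ry": 0,"rz": 0},
    {"tx": 0.8,"ty": -8,"tz": 0,"rx": 0,"ry": 0,"rz": 0},
    {"tx": 0.8,"ty": -8,"tz": 0,"rx": 0,"ry": 0,"rz": 0},
    {"tx": 0.8,"ty": -8,"tz": 0,"rx": 0,"ry": 0,"rz": 0},
    {"tx": 0.8,"ty": -8,"tz": 0,"rx": 0,"ry": 0,"rz": 0},
    {"tx": 0.8,"ty": -8,"tz": 0,"rx": 0,"ry": 0,"rz": 0},
    {"tx": 0.8,"ty": -8,"tz": 0,"rx": 0,"ry": 0,"rz": 0},
    {"tx": 0.8,"ty": -8,"tz": 0,"rx": 0,"ry": 0,"rz": 0},
    {"tx": 0.8,"ty": -8,"tz": 0,"rx": 0,"ry": 0,"rz": 0},
  ],
)

```text
time: 8.25
tool_pos: [652.3, 88.5, 23.7]
tcp_rot: [3.142, 0.0, 1.669]
contact_force: [0.4, 0.1, -0.5]
grip_width: 0.2
finger_force: 0.2
```

Call:
carry_out(
  plan=[
    {"tx": 0.8,"ty": -8,"tz": 0,"rx": 0,"ry": 0,"rz": 0},
    {"tx": 0.8,"ty": -8,"tz": 0,"rx": 0,"ry": 0,"rz": 0},
    {"tx": 0.8,"ty": -8,"tz": 0,"rx": 0,"ry": 0,"rz": 0},
    {"tx": 0,"ty": 0,"tz": 0,"rx": 0,"ry": 0,"rz": 0},
  ],
)

```text
time: 8.65
tool_pos: [654.8, 63.9, 23.8]
tcp_rot: [3.141, 0.0, 1.668]
contact_force: [-0.3, -0.2, 0.1]
grip_width: 0.5
finger_force: 0.0
```

```bash
python3 - <<'E'
import h; from h import *
h.G=np.array([660.5,2.5])
o=bot.get_obs();print(o['time'],o['tool_pos'],o['tcp_rot'],tog(o['tool_pos']),o['contact_force'])
save('top','top6');save('scene','s6')
a=cv2.resize(cv2.imread('pics/top6.png')[180:255,220:420],None,fx=4,fy=4,interpolation=cv2.INTER_CUBIC)
b=cv2.resize(cv2.imread('pics/s6.png')[180:280,200:450],None,fx=3,fy=3,interpolation=cv2.INTER_CUBIC)
cv2.imwrite('pics/c6.png',np.vstack([a,np.pad(b,((0,0),(0,50),(0,0)))]))
E
```

```text
8.65 [654.83162119  63.92450058  23.79500435] [3.14129897e+00 4.01887279e-04 1.66770108e+00] [ 0.36878928 61.68438849] [-0.30060011 -0.21735888  0.07997967]
```

View pics/c6.png

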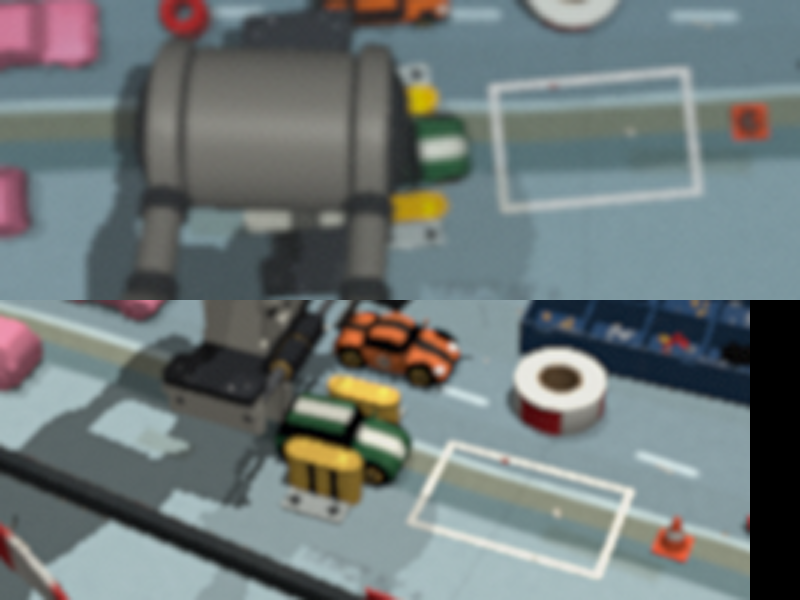

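The car is through the cheeks without touching. I'll push on into the bay.

Call:
carry_out(
  plan=[
    {"tx": 0.6,"ty": -6,"tz": 0,"rx": 0,"ry": 0,"rz": 0},
    {"tx": 0.8,"ty": -8,"tz": 0,"rx": 0,"ry": 0,"rz": 0},
    {"tx": 0.8,"ty": -8,"tz": 0,"rx": 0,"ry": 0,"rz": 0},
    {"tx": 0.8,"ty": -8,"tz": 0,"rx": 0,"ry": 0,"rz": 0},
    {"tx": 0.8,"ty": -8,"tz": 0,"rx": 0,"ry": 0,"rz": 0},
    {"tx": 0.8,"ty": -8,"tz": 0,"rx": 0,"ry": 0,"rz": 0},
    {"tx": 0.8,"ty": -8,"tz": 0,"rx": 0,"ry": 0,"rz": 0},
    {"tx": 0.8,"ty": -8,"tz": 0,"rx": 0,"ry": 0,"rz": 0},
    {"tx": 0.8,"ty": -8,"tz": 0,"rx": 0,"ry": 0,"rz": 0},
    {"tx": 0.8,"ty": -8,"tz": 0,"rx": 0,"ry": 0,"rz": 0},
  ],
)

```text
time: 9.75
tool_pos: [662.5, -13.4, 23.8]
tcp_rot: [3.141, 0.0, 1.669]
contact_force: [-0.5, 0.5, -0.4]
grip_width: 0.4
finger_force: 0.4
```

Call:
carry_out(
  plan=[
    {"tx": 0.8,"ty": -8,"tz": 0,"rx": 0,"ry": 0,"rz": 0},
    {"tx": 0.8,"ty": -8,"tz": 0,"rx": 0,"ry": 0,"rz": 0},
    {"tx": 0.8,"ty": -8,"tz": 0,"rx": 0,"ry": 0,"rz": 0},
    {"tx": 0.8,"ty": -8,"tz": 0,"rx": 0,"ry": 0,"rz": 0},
    {"tx": 0.8,"ty": -8,"tz": 0,"rx": 0,"ry": 0,"rz": 0},
    {"tx": 0.8,"ty": -8,"tz": 0,"rx": 0,"ry": 0,"rz": 0},
    {"tx": 0.8,"ty": -8,"tz": 0,"rx": 0,"ry": 0,"rz": 0},
    {"tx": 0.6,"ty": -6,"tz": 0,"rx": 0,"ry": 0,"rz": 0},
    {"tx": 0.4,"ty": -4,"tz": 0,"rx": 0,"ry": 0,"rz": 0},
    {"tx": 0,"ty": 0,"tz": 0,"rx": 0,"ry": 0,"rz": 0},
  ],
)

```text
time: 10.75
tool_pos: [669.0, -79.5, 23.7]
tcp_rot: [3.141, 0.0, 1.668]
contact_force: [-0.4, -0.8, 0.3]
grip_width: 1.0
finger_force: 0.0
```

```bash
python3 - <<'E'
import h; from h import *
h.G=np.array([660.5,2.5])
o=bot.get_obs();print(o['time'],o['tool_pos'],tog(o['tool_pos']),o['contact_force'])
save('top','top7')
E
```

```text
10.75 [669.0464666  -79.48615321  23.71184178] [  0.4836709  -82.42898442] [-0.36756282 -0.81089711  0.32472164]
```

Call:
carry_out(
  plan=[
    {"tx": -0.4,"ty": 4,"tz": 0,"rx": 0,"ry": 0,"rz": 0},
    {"tx": -0.8,"ty": 8,"tz": 0,"rx": 0,"ry": 0,"rz": 0},
    {"tx": 0,"ty": 0,"tz": 30,"rx": 0,"ry": 0,"rz": 0},
    {"tx": 0,"ty": 0,"tz": 45,"rx": 0,"ry": 0,"rz": 0},
    {"tx": 0,"ty": 0,"tz": 45,"rx": 0,"ry": 0,"rz": 0},
    {"tx": 0,"ty": 0,"tz": 45,"rx": 0,"ry": 0,"rz": 0},
    {"tx": -20,"ty": 30,"tz": 30,"rx": 0,"ry": 0,"rz": 0},
    {"tx": -30,"ty": 40,"tz": 0,"rx": 0,"ry": 0,"rz": 0},
    {"tx": -30,"ty": 40,"tz": 0,"rx": 0,"ry": 0,"rz": 0},
    {"tx": -30,"ty": 40,"tz": 0,"rx": 0,"ry": 0,"rz": 0},
    {"tx": -30,"ty": 40,"tz": 0,"rx": 0,"ry": 0,"rz": 0},
    {"tx": 0,"ty": 0,"tz": 0,"rx": 0,"ry": 0,"rz": 0},
  ],
)

```text
time: 12.0
tool_pos: [523.8, 128.3, 219.3]
tcp_rot: [-3.14, -0.002, 1.675]
contact_force: [-0.2, -0.5, 0.2]
grip_width: 0.3
finger_force: 0.0
```

```bash
python3 - <<'E'
from h import *
save('top','top8');save('scene','s8')
a=cv2.resize(cv2.imread('pics/top8.png')[160:255,220:420],None,fx=4,fy=4,interpolation=cv2.INTER_CUBIC)
b=cv2.resize(cv2.imread('pics/s8.png')[170:280,250:450],None,fx=2,fy=2,interpolation=cv2.INTER_CUBIC)
cv2.imwrite('pics/c8.png',np.vstack([a,np.pad(b,((0,0),(0,400),(0,0)))]))
E
```

```text
(no output)
```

View pics/c8.png

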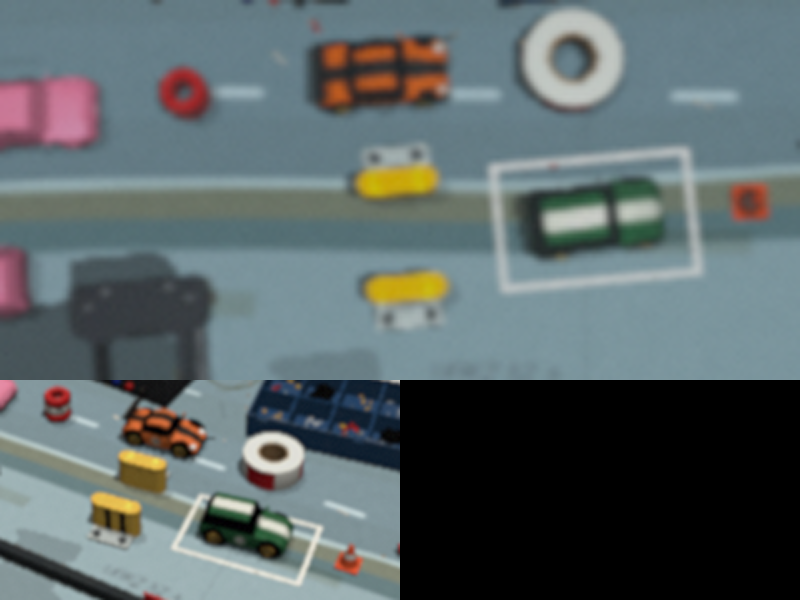

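The car stands upright and wholly inside the bay lines, spanning crop (527–665, 178–255). The hand is clear and the other things have not moved.

```bash
python3 -c "
from plant import bot
print(bot.close_job())"
```

```text
the job is handed in; nothing more can be done
None
```

The green car was pushed lengthways through the gauge and stands wholly inside the white-lined bay, with the hand clear, nothing else moved, and the job handed in at about 12 s of the 58 s allowed.

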